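# Shut a double-lidded tea caddy and hold up its outer lid alone

## Task

Shut the double-lidded tea caddy: bring the outer lid down onto the inner lid while that is still open, so that the two swing down together until both are fully shut. Then raise the outer lid alone to about half open (some 45 degrees), with the inner lid staying shut, and finish while still holding the outer lid up there with the gripper, since it falls if let go. Leave the things round about where they are.

Things in the scene. Friction and masses are not known exactly. Their poses are not given: they have to be found in the camera images.
- caddy: Low white tea box with a steel foot band and tea sachets inside, fixed to the worktop. 130 mm (its x) by 150 mm (its y) by 70 mm high, open top, wall 4 mm. Origin: centre of the underside. Its front faces its own -x, roughly to the robot's right; both lids are hinged along its rear (+x) rim, to the left, with axes along its y.
- outer_lid (a joint): Opening angle of the outer lid, rad: 0 shut, 1.8 fully open (past upright). It starts about upright. A flat wooden cap 144 x 160 mm, 6 mm thick, with a 16 mm skirt at front and sides and a steel loop handle in front; about 0.22 kg. Its hinge is loose (0.05 N m friction): the lid stays near upright but falls shut from anything below about 1.2 rad if let go.
- inner_lid (a joint): Opening angle of the inner lid, rad: 0 shut (lying on the rim); starts open. A thin steel plate 126 x 144 x 4 mm, 0.12 kg, under the outer lid. Stiff hinge (0.11 N m friction): it stays where left; 0.5 to 2 N at its front edge moves it. The outer lid's rubber buffers push it down ahead of them; with the outer lid at 0 it is shut too. Nothing ties it to the outer lid going up.
- handle (a point): Middle of the grip bar of the outer lid's loop handle: round, 12 mm thick, straight for 108 mm parallel to the caddy's y, 39 mm clear of the lid's front edge on an arm at each end, so fingers fit on both sides of it from above at any lid angle; it can turn between them. Caddy-frame x = 70 - 187 cos(a), y = 0, z = 84 + 187 sin(a) mm at lid angle a.
- outer_hinge (a point): Middle of the outer lid's hinge axis: caddy-frame x = 70, y = 0, z = 84 mm. Wall cabinets hang behind the caddy as seen from the robot (undersides 0.52 m above the worktop, fronts about 0.1 m beyond the caddy): with the handle high, lean the hand some 25 degrees back towards the robot, about the line between the fingers, to keep the wrist clear; with it low, point it straight down.
- buffer (a point): Point between the lower ends of the two rubber buffers on the underside of the outer lid, 112 mm from its hinge; z axis is the lid's upward normal.
- inner_top (a point): Point on the upper face of the inner lid, 102 mm from its hinge, where the buffers meet it when shut; z axis is the inner lid's upward normal.
- spice: Bystander: spice jar with a red cap, 45 mm across, 106 mm tall, standing behind the caddy's hinge side, origin at the underside's centre.
- teaspoon: Bystander: teaspoon 130 mm long lying behind the caddy's hinge side, origin at the underside's centre.
- clothes_peg: Bystander: wooden clothes peg, 72 x 19 x 11 mm, lying behind the caddy as seen from the robot.
- matchbox: Bystander: matchbox 36 x 53 x 15 mm lying behind the caddy as seen from the robot.
- inner_tab (a point): Tip of the inner lid's finger tab, 18 mm wide, 4 mm thick, at caddy-frame y = 49 mm. With both lids shut it sticks out 18 mm in front of the outer lid's skirt through a notch, below the handle's arm; lifting it would open the inner lid.

How it is judged:
By the outcome, as a careful person would: the job done as asked, in the order asked, and still so for the second after the job is handed in, while the arm keeps its last pose, push and grip.
It also fails if it takes over 48 s, if anything falls off the work surface, if the arm or the gripper's body presses on something with over 40 N, if the wrist force passes 120 N, or if a joint passes its speed limit or range.

## Robot

A 6-joint arm with a two-finger parallel gripper is mounted at the origin on a cart in front of the work surface, level with it; the furniture and walls round the work are solid. World frame = base frame: x ahead of the robot, y to its left, z up, the work surface at z = 0. Lengths are in m, angles in rad, forces in N, time in s.
With the tool pointing down it reaches from about 0.25 to 0.775 m from the base axis. Payload 4 kg.
Tool frame: the origin (TCP) lies on the centre line of the jaws, within the pads' length; the fingertips stand 17 mm ahead of it and the grasp point (between the pads) lies 2 mm behind it; z points along the fingers, y is the line along which they close (so a half turn about z gives the same grasp; the last joint's range is limited). The gripper opens to 94 mm and grips with 3 to 60 N. Pads are 16 mm wide; open, the fingers measure 119 mm over their backs; the gripper's body (75 mm by 177 mm) begins 78 mm behind the grasp point.
Start: joints at [1.237, 0.087, 1.371, -0, 1.684, -0.103], TCP at [0.126, 0.535, 0.223] pointing down, gripper open.
Joint ranges: [-3.1, 3.1], [-0.76, 2.03], [0.27, 2.55], [-1.08, 4.22], [0.17, 2.65], [-2.57, 2.57]. Speed limits (rad/s): [2.79, 2.79, 3.14, 3.14, 3.14, 3.14].

## Interface

Orientations are given as [roll, pitch, yaw] about the fixed x, y, z axes, in that order (R = Rz(yaw) Ry(pitch) Rx(roll)).
In Python, from bench import robot gives the robot as it stands.
- The arm moves only by the tool servo_tool, never from a script. Its argument "plan" is a list of rows, each a list of 7 numbers: the shift along the tool's x, y, z normalised to -1 to 1, where 1 is 0.1 m, then the turn, a rotation vector about the tool's x, y, z normalised to -1 to 1, where 1 is pi/2 rad, then the finger opening in mm, from 0 to 94. In form: [[x, y, z, ax, ay, az, gripper], ...]. A call has 1 to 12 rows; each row is the pose to reach, as a shift and turn from the pose commanded when the call began, along the tool's axes at that moment; what a row does not reach only later rows make up. A row lasts 1/12 s, in which the tool goes at most 41.7 mm and 7.16 degrees, less where a joint would pass 70% of its speed; a pose out of reach is approached as far as the arm can. A call with a number of a shift or a turn outside -1 to 1 is refused whole. A call with a gripper value outside its range is refused whole. The fingers move at their own pace and stop on an object; the grip force is fixed at half the most. Time passes only in rows, so rows that repeat a pose let the fingers close. It gives the time, the measured TCP pose, the force, the opening and the grip force at its end, in the units of the state.
- robot.get_obs(): the state, without advancing time (a new reading comes with each control period).
- robot.snapshot(name): name is "scene" or "top" or "wrist"; returns the picture (480x640x3 uint8, red, green, blue); there is no depth.
- robot.camera_params(name): a dict with "camera_matrix" (3x3 intrinsics, pixels), "rvec" (rotation vector, rad) and "tvec" (3), from world to camera coordinates, as OpenCV has them; the wrist camera has in their place "tool_from_camera" (4x4, takes a point from camera to tool coordinates, whose origin is the TCP and whose axes are the flange's). Camera axes: x right, y down, z forward; pixel columns grow to the right and rows downward; lengths in m; the calibration is good to about 2 mm. A picture is of the moment at which its call begins: read the wrist's pose just before it. camera_params takes no time and is no camera call.
- robot.close_job(): hands the job in; it is judged then, once.
Trained networks look in the newest picture that a camera, given by its name, has taken for a name from the list of things; names that differ only in an ending like _2 or _b are one class to them, and where a whole thing is asked for, a point or a joint stands for the part that bears it (a point fixed in the world has none). Each returns a list of dicts, best first, with "conf" (0 to 1); they miss things now and then, are a little off and sometimes report something else, mostly with a low value. They report only what shows in the picture. A call takes as long as a camera call.
- robot.find_in(thing, camera): "extent" ([centre column, centre row, width, height] in pixels, round what is visible of it).
The state is a dict: "time": time; "joint_positions": joint angles; "qvel": joint speeds; "joint_torque": joint torques, N m; "tool_pos": TCP position; "ee_rot": TCP orientation; "wrist_force": force on the tool from outside, world axes, zero at the start; "wrist_torque": the same for the moment, N m; "width": finger opening in m; "finger_force": force on a finger pad.
Only numpy, scipy, OpenCV 4.12 (cv2) and the standard library are available. Lean on these libraries where they do the work, as an engineer would, in place of code of your own. Each camera call takes 0.05 s, during which the arm holds its last target. There are 200 camera calls.

## Working session

There is one attempt and no reset: what is moved stays moved. The work goes in short steps, Python scripts to look and compute and a tool call to move; the robot and the scene stay as the last step left them, time stands still between calls to the robot, and variables do not carry over. Pictures are saved under pics/ and viewed, at most 10 in all, crops included, and the job is handed in when it is done.

Besides the shell and the picture viewer there is one more tool, called after "Request:" by a JSON object that holds its "api" and its "payload". servo_tool: Moves the arm, as the interface text tells. Scaled input: -1 to 1 covers 0.1 m each way for a shift and pi/2 rad each way for a turn. Its arguments: {"type":"object","properties":{"plan":{"type":"array","items":{"type":"array","items":{"type":"number"}}}},"required":["plan"]}

```bash
ls; mkdir -p pics; python3 - <<'E'
from bench import robot
import cv2,numpy as np
ims=[]
for c in ["scene","top"]:
    im=robot.snapshot(c); ims.append(im); cv2.imwrite(f"pics/{c}0.png",im[:,:,::-1])
    p=robot.camera_params(c); print(c,p)
    for t in ["caddy","handle","outer_lid","inner_lid","inner_tab","outer_hinge","spice"]:
        r=robot.find_in(t,c); print(t,[(np.round(d["extent"]).tolist(),round(d["conf"],2)) for d in r[:2]])
print(robot.get_obs())
E
```

```text
pics
scene {'camera_matrix': array([[459.66203521,   0.        , 317.34226311],
       [  0.        , 459.66203521, 241.1942871 ],
       [  0.        ,   0.        ,   1.        ]]), 'rvec': array([ 1.96045405, -1.96616855,  0.47281152]), 'tvec': array([0.23230721, 0.49072461, 0.7039363 ])}
caddy [([326.0, 260.0, 125.0, 130.0], 0.88)]
handle [([295.0, 256.0, 62.0, 123.0], 0.88)]
outer_lid [([295.0, 256.0, 62.0, 121.0], 0.92)]
inner_lid [([294.0, 254.0, 59.0, 116.0], 0.67), ([338.0, 259.0, 83.0, 106.0], 0.57)]
inner_tab [([342.0, 257.0, 83.0, 101.0], 0.66)]
outer_hinge [([294.0, 256.0, 54.0, 120.0], 0.57)]
spice [([246.0, 270.0, 30.0, 45.0], 0.92)]
top {'camera_matrix': array([[557.79288455,   0.        , 313.15111221],
       [  0.        , 557.79288455, 247.78785969],
       [  0.        ,   0.        ,   1.        ]]), 'rvec': array([ 2.14776745, -2.09857765,  0.14557604]), 'tvec': array([0.23318623, 0.52710673, 0.87587308])}
caddy [([328.0, 290.0, 139.0, 125.0], 0.69)]
handle [([291.0, 293.0, 74.0, 120.0], 0.94)]
outer_lid [([292.0, 290.0, 72.0, 114.0], 0.77)]
inner_lid [([344.0,
[... 155 characters left out ...]
, 33.0], 0.63)]
{'time': 0.8, 'joint_positions': array([ 1.23689869e+00,  8.71736390e-02,  1.37066850e+00, -1.17210057e-05,
        1.68360969e+00, -1.03130434e-01]), 'qvel': array([ 0.00099547,  0.00047153, -0.00091801, -0.0002431 ,  0.00043133,
        0.00064276]), 'joint_torque': array([-1.04366229e-04, -3.40002143e+01, -3.02570629e+01,  7.18169147e-02,
        2.37203442e-02, -9.53526325e-06]), 'tool_pos': array([0.12583071, 0.53543648, 0.2225363 ]), 'ee_rot': array([3.14145378e+00, 2.60818905e-05, 2.91082413e+00]), 'wrist_force': array([-0.00336631,  0.76217727, -0.25192586]), 'wrist_torque': array([0.02109368, 0.00689929, 0.00245445]), 'finger_force': 0.0, 'width': 0.0941775846342376}
```

```bash
python3 - <<'E'
import cv2,numpy as np
a=cv2.imread("pics/scene0.png")[160:360,190:430]; b=cv2.imread("pics/top0.png")[190:390,190:430]
cv2.imwrite("pics/s0z.png",cv2.resize(a,(720,600),interpolation=cv2.INTER_CUBIC))
cv2.imwrite("pics/t0z.png",cv2.resize(b,(720,600),interpolation=cv2.INTER_CUBIC))
E
```

```text
(no output)
```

View pics/s0z.png

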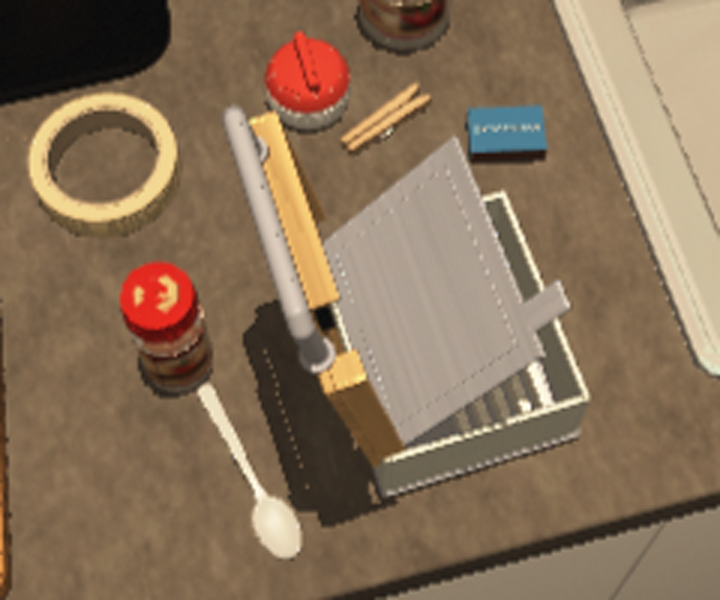

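View pics/t0z.png

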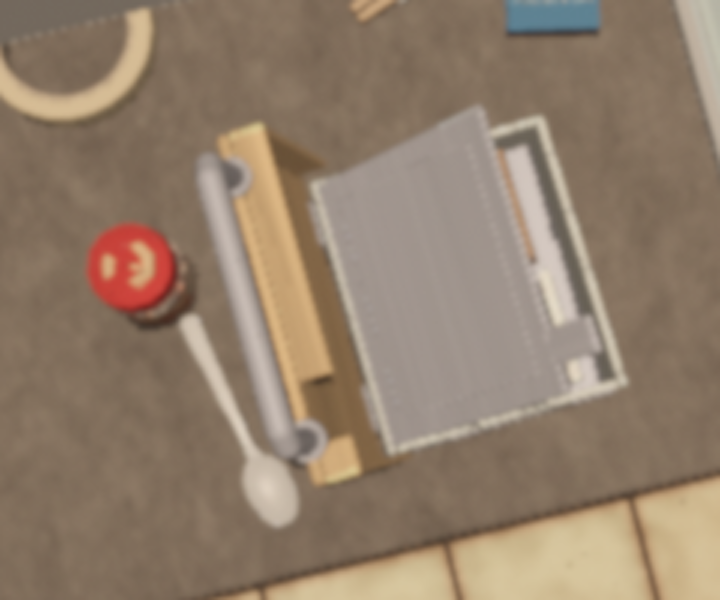

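View pics/scene0.png

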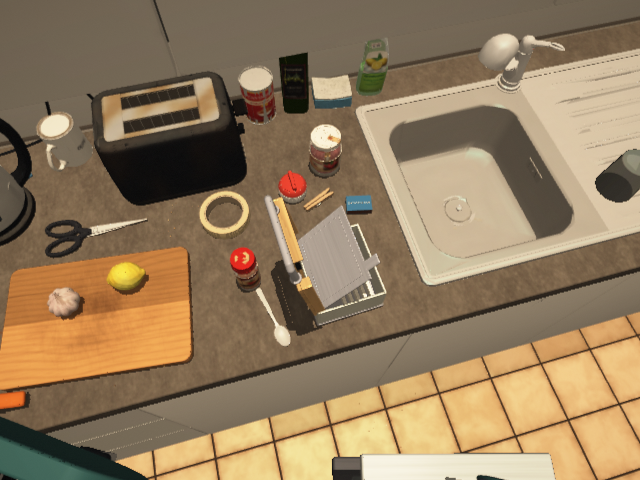

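```bash
cat > h.py <<'E'
from bench import robot
import cv2,numpy as np
from scipy.optimize import least_squares
from scipy.spatial.transform import Rotation as Ro
def proj(c,P):
    p=robot.camera_params(c); return cv2.projectPoints(np.float64(P).reshape(-1,1,3),p["rvec"],p["tvec"],p["camera_matrix"],None)[0][:,0]
def cad(v,P):
    c,s=np.cos(v[2]),np.sin(v[2]); P=np.atleast_2d(P); return np.c_[v[0]+c*P[:,0]-s*P[:,1],v[1]+s*P[:,0]+c*P[:,1],P[:,2]]
def hand(a,y=0): return [.07-.187*np.cos(a),y,.084+.187*np.sin(a)]
E
python3 - <<'E'
from h import *
S=[((503,194),(-65,-75,70)),((588,400),(-65,75,70)),((383,462),(65,75,70)),((383,495),(65,75,0)),((578,435),(-65,75,0))]
T=[((545,118),(-65,-75,70)),((627,382),(-65,75,70)),((393,452),(65,75,70)),((313,183),(65,-75,70))]
hs=np.array([[235,115],[318,352]]);ht=np.array([[210,165],[288,445]])
def f(v,inner=True):
    r=[]
    for L,c,o,h in((S,"scene",(190,160),hs),(T,"top",(190,190),ht)):
        r.append(proj(c,cad(v,[np.array(q)/1e3 for _,q in L]))-np.array([np.array(p)/3+o for p,_ in L]))
        hp=proj(c,cad(v,[hand(v[3],-.054),hand(v[3],.054)]))
        r.append((hp.mean(0)-(h.mean(0)/3+o))[None])
    def il(y):return [.065-.126*np.cos(v[4]),y,.073+.126*np.sin(v[4])]
    r.append(proj("top",cad(v,[il(-.072),il(.072)]))-np.array([[480/3+190,108/3+190],[565/3+190,392/3+190]]))
    r.append(proj("scene",cad(v,[il(-.072),il(.072)]))-np.array([[457/3+190,138/3+160],[543/3+190,355/3+160]]))
    return np.concatenate(r).ravel()
s=least_squares(f,[.5,.1,1.5,1.5,.4],loss="soft_l1");v=s.x
print(v,np.round(f(v).reshape(-1,2),1).tolist())
np.save("v.npy",v)
for a in (v[3],1.2,.8,.4,0): print(a,cad(v,hand(a)))
E
```

```text
[0.46093011 0.19059382 1.88144604 1.73728445 0.78276735] [[0.4, -0.8], [1.1, 0.1], [0.6, 1.0], [0.3, 1.4], [-0.7, 1.1], [-2.9, -5.1], [-0.4, -1.4], [0.7, 0.2], [-0.6, 0.5], [-0.4, -0.4], [0.4, -0.4], [-0.1, -0.9], [1.5, 0.4], [-1.2, 0.0], [-0.1, 0.9]]
1.73728445100772 [[0.43005987 0.28674962 0.26841432]]
1.2 [[0.46024567 0.19272574 0.25829131]]
0.8 [[0.47935761 0.13319516 0.21814559]]
0.4 [[0.49218208 0.09324904 0.15682123]]
0 [[0.49669436 0.079194   0.084     ]]
```

```bash
python3 - <<'E'
from h import *
v=np.load("v.npy")
for a in (1.45,1.55,1.65,1.74):
    for c,o in(("scene",(190,160)),("top",(190,190))):
        print(a,c,((proj(c,cad(v,[hand(a,-.054),hand(a,.054)]))-o)*3).round().tolist())
o=robot.get_obs(); print(Ro.from_euler("xyz",o["ee_rot"]).as_matrix().round(3))
print(robot.camera_params("wrist"))
E
```

```text
1.45 scene [[340.0, 93.0], [409.0, 280.0]]
1.45 top [[338.0, 142.0], [412.0, 392.0]]
1.55 scene [[304.0, 101.0], [371.0, 290.0]]
1.55 top [[295.0, 154.0], [368.0, 405.0]]
1.65 scene [[268.0, 112.0], [332.0, 302.0]]
1.65 top [[252.0, 166.0], [324.0, 418.0]]
1.74 scene [[236.0, 123.0], [298.0, 314.0]]
1.74 top [[214.0, 179.0], [284.0, 430.0]]
[[-0.973  0.229  0.   ]
 [ 0.229  0.973  0.   ]
 [-0.     0.    -1.   ]]
{'camera_matrix': array([[393.67163306,   0.        , 322.330576  ],
       [  0.        , 393.67163306, 236.88347349],
       [  0.        ,   0.        ,   1.        ]]), 'tool_from_camera': array([[ 5.95532202e-04, -9.57214978e-01, -2.89377142e-01,
         8.45831039e-02],
       [ 9.99999638e-01,  3.94375039e-04,  7.53446837e-04,
        -2.12716267e-04],
       [-6.07087476e-04, -2.89377486e-01,  9.57214867e-01,
        -1.62779786e-01],
       [ 0.00000000e+00,  0.00000000e+00,  0.00000000e+00,
         1.00000000e+00]])}
```

Request:
{"api": "servo_tool", "payload": {"plan": [[-0.3,-0.1,-0.4,0,0,-0.07,94],[-0.6,-0.3,-0.8,0,0,-0.14,94],[-0.8,-0.45,-1,0,0,-0.21,94],[-1,-0.6,-1,0,0,-0.28,94],[-1,-0.6,-1,0,0,-0.344,94],[-1,-0.6,-1,0,0,-0.344,94]]}}

```text
time: 1.3
tool_pos: [0.2107, 0.4535, 0.3244]
ee_rot: [3.139, 0.003, -2.833]
wrist_force: [-0.8, -0.2, -0.0]
width: 0.0941
finger_force: 0.0
```

```bash
cat >> h.py <<'E'
def pose(v,a,lean,back=0,dp=(0,0,0)):
    c,s=np.cos(v[2]),np.sin(v[2]); y=np.array([c,s,0]); x=np.array([-s,c,0]); z=np.array([0,0,-1.])
    R=Ro.from_rotvec(-np.radians(lean)*y)*Ro.from_matrix(np.c_[x,y,z])
    return cad(v,hand(a))[0]+dp+R.as_matrix()[:,2]*(.002-back),R
def rel(p,R,o=None):
    o=o or robot.get_obs(); R0=Ro.from_euler("xyz",o["ee_rot"])
    return np.r_[R0.inv().apply(p-o["tool_pos"])/.1,(R0.inv()*R).as_rotvec()/(np.pi/2)].round(3)
E
python3 - <<'E'
from h import *
v=np.load("v.npy");print(rel(*pose(v,v[3],25,.09)))
E
```

```text
[-1.213e+00 -2.255e+00 -2.400e-01  1.000e-03 -2.760e-01 -2.000e-03]
```

Request:
{"api": "servo_tool", "payload": {"plan": [[-0.3,-0.3,-0.1,0,-0.07,0,94],[-0.5,-0.6,-0.24,0,-0.14,0,94],[-0.8,-0.8,-0.24,0,-0.21,0,94],[-1,-1,-0.24,0,-0.276,0,94],[-1,-1,-0.24,0,-0.276,0,94],[-1,-1,-0.24,0,-0.276,0,94]]}}

```text
time: 1.8
tool_pos: [0.3338, 0.389, 0.3449]
ee_rot: [3.141, 0.43, -2.834]
wrist_force: [-0.3, 0.2, 0.8]
width: 0.0939
finger_force: 0.0
```

```bash
python3 - <<'E'
from h import *
v=np.load("v.npy");print(rel(*pose(v,v[3],25,.09)))
E
```

```text
[-0.228 -1.267  0.068 -0.    -0.004 -0.002]
```

Request:
{"api": "servo_tool", "payload": {"plan": [[-0.1,-0.35,0,0,0,0,94],[-0.2,-0.7,0.05,0,0,0,94],[-0.23,-1,0.07,0,0,0,94],[-0.23,-1,0.07,0,0,0,94],[-0.23,-1,0.07,0,0,0,94]]}}

```text
time: 2.22
tool_pos: [0.3887, 0.3016, 0.3502]
ee_rot: [3.139, 0.432, -2.836]
wrist_force: [-0.0, 0.8, -0.2]
width: 0.0941
finger_force: 0.0
```

```bash
python3 - <<'E'
from h import *
v=np.load("v.npy");o=robot.get_obs();print(rel(*pose(v,v[3],25,.09),o),rel(*pose(v,v[3],25,0),o))
im=robot.snapshot("wrist");R=Ro.from_euler("xyz",o["ee_rot"])
p=robot.camera_params("wrist");T=np.eye(4);T[:3,:3]=R.as_matrix();T[:3,3]=o["tool_pos"];C=np.linalg.inv(T@p["tool_from_camera"])
for a in(1.5,1.6,1.7,v[3]):
    q=cv2.projectPoints(cad(v,[hand(a,-.054),hand(a,.054)]).reshape(-1,1,3),cv2.Rodrigues(C[:3,:3])[0],C[:3,3],p["camera_matrix"],None)[0][:,0];print(a,q.round())
for x in q: cv2.circle(im,tuple(int(k) for k in x),4,(0,255,0),-1)
cv2.imwrite("pics/w1.png",im[:,:,::-1])
print([(np.round(d["extent"]),d["conf"]) for d in robot.find_in("handle","wrist")])
E
```

```text
[ 0.029 -0.268  0.008  0.    -0.002 -0.003] [ 0.025 -0.269  0.908  0.    -0.002 -0.003]
1.5 [[229. 299.]
 [199. 179.]]
1.6 [[254. 300.]
 [231. 179.]]
1.7 [[278. 298.]
 [264. 178.]]
1.73728445100772 [[287. 297.]
 [276. 177.]]
[(array([267., 172.,  64., 264.]), 0.68)]
```

View pics/w1.png

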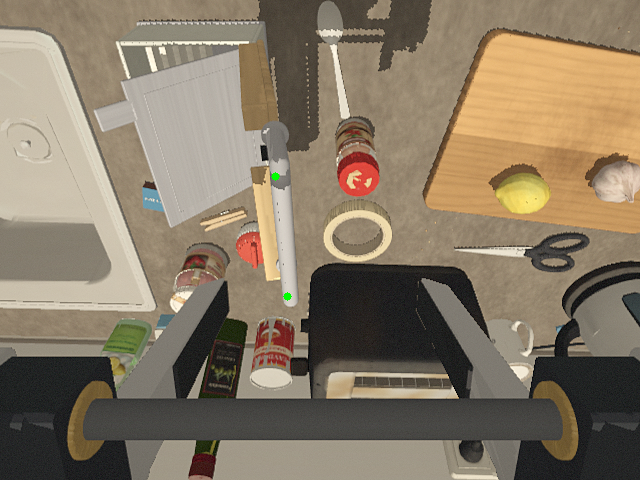

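Request:
{"api": "servo_tool", "payload": {"plan": [[0.03,-0.27,0,0,0,0,94],[0.04,-0.27,0.2,0,0,0,94],[0.04,-0.26,0.5,0,0,0,94],[0.04,-0.26,0.75,0,0,0,90],[0.04,-0.26,0.91,0,0,0,60],[0.04,-0.26,0.91,0,0,0,40],[0.04,-0.26,0.91,0,0,0,25],[0.04,-0.26,0.91,0,0,0,20],[0.04,-0.26,0.91,0,0,0,16],[0.04,-0.26,0.91,0,0,0,5],[0.04,-0.26,0.91,0,0,0,5],[0.04,-0.26,0.91,0,0,0,5]]}}

```text
time: 3.32
tool_pos: [0.4292, 0.2873, 0.2666]
ee_rot: [3.141, 0.435, -2.832]
wrist_force: [0.5, 0.1, 0.0]
width: 0.0403
finger_force: 0.0
```

```bash
python3 - <<'E'
from h import *
v=np.load("v.npy");o=robot.get_obs();print(rel(*pose(v,v[3],25,0),o),o["width"],o["finger_force"],o["wrist_force"])
print([(np.round(d["extent"]),d["conf"]) for d in robot.find_in("handle","wrist")])
im=robot.snapshot("wrist");cv2.imwrite("pics/w2.png",im[:,:,::-1])
E
```

```text
[-0.013 -0.008  0.006  0.    -0.001 -0.001] 0.04027170978632702 0.0 [0.51689579 0.11915587 0.03950781]
[(array([267., 172.,  64., 264.]), 0.68)]
```

View pics/w2.png

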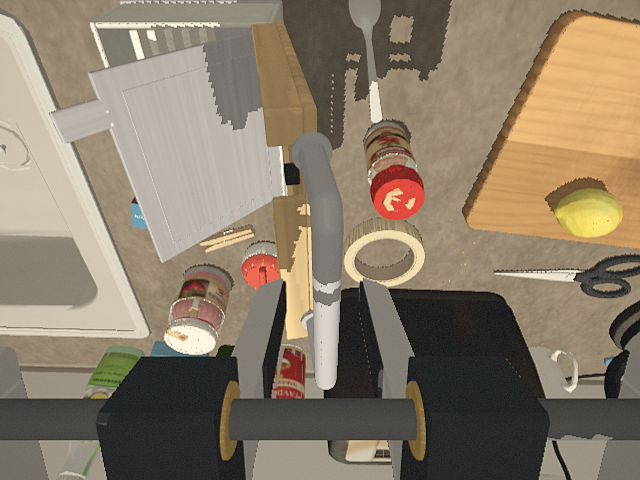

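The bar (column ~325, rows 170–385) is centred between the still-closing fingers (cols 275/385).

Request:
{"api": "servo_tool", "payload": {"plan": [[0,0,0,0,0,0,5],[0,0,0,0,0,0,5],[0,0,0,0,0,0,5],[0,0,0,0,0,0,5],[0,0,0,0,0,0,5],[0,0,0,0,0,0,5],[0,0,0,0,0,0,5],[0,0,0,0,0,0,5],[0,0,0,0,0,0,5],[0,0,0,0,0,0,5]]}}

```text
time: 4.25
tool_pos: [0.4292, 0.2872, 0.2655]
ee_rot: [3.141, 0.434, -2.832]
wrist_force: [-0.3, 0.2, 0.2]
width: 0.0107
finger_force: 30.0
```

```bash
cat >> h.py <<'E'
def arc(v,a0,a1,n,l0,l1):
    "rows from the current pose at lid angle a0 to a1, relative to measured pose, offsets kept by using the model pose as reference"
    p0,R0=pose(v,a0,l0)
    for k in range(1,n+1):
        t=k/n; p,R=pose(v,a0+(a1-a0)*t,l0+(l1-l0)*t)
        print(np.r_[R0.inv().apply(p-p0)/.1,(R0.inv()*R).as_rotvec()/(np.pi/2)].round(2).tolist())
E
python3 - <<'E'
from h import *
v=np.load("v.npy");o=robot.get_obs();print(rel(*pose(v,v[3],25,0),o))
# best lid angle from the TCP position in the caddy frame
R=Ro.from_euler("xyz",o["ee_rot"]).as_matrix();g=o["tool_pos"]-.002*R[:,2]-[v[0],v[1],0];c,s=np.cos(v[2]),np.sin(v[2])
X=c*g[0]+s*g[1];print("a",np.arctan2(g[2]-.084,.07-X),"r",np.hypot(g[2]-.084,.07-X),"y",-s*g[0]+c*g[1])
arc(v,v[3],1.25,10,25,25)
E
```

```text
[-0.019 -0.007 -0.003 -0.    -0.002 -0.001]
a 1.7417247322329823 r 0.18606922948802065 y 0.0015535473196355669
[-0.01, -0.09, -0.01, 0.0, 0.0, 0.0]
[-0.01, -0.18, -0.02, 0.0, 0.0, 0.0]
[-0.01, -0.27, -0.02, 0.0, 0.0, 0.0]
[-0.01, -0.36, -0.02, 0.0, 0.0, 0.0]
[-0.01, -0.45, -0.02, 0.0, 0.0, 0.0]
[-0.0, -0.54, -0.01, 0.0, 0.0, 0.0]
[0.0, -0.63, 0.0, 0.0, 0.0, 0.0]
[0.01, -0.72, 0.02, 0.0, 0.0, 0.0]
[0.02, -0.81, 0.04, 0.0, 0.0, 0.0]
[0.03, -0.9, 0.06, 0.0, 0.0, 0.0]
```

Request:
{"api": "servo_tool", "payload": {"plan": [[-0.01,-0.09,-0.01,0,0,0,5],[-0.01,-0.18,-0.02,0,0,0,5],[-0.01,-0.27,-0.02,0,0,0,5],[-0.01,-0.36,-0.02,0,0,0,5],[-0.01,-0.45,-0.02,0,0,0,5],[0,-0.54,-0.01,0,0,0,5],[0,-0.63,0,0,0,0,5],[0.01,-0.72,0.02,0,0,0,5],[0.02,-0.81,0.04,0,0,0,5],[0.03,-0.9,0.06,0,0,0,5]]}}

```text
time: 5.08
tool_pos: [0.4567, 0.2001, 0.2584]
ee_rot: [3.141, 0.434, -2.833]
wrist_force: [0.5, 2.0, -2.1]
width: 0.0112
finger_force: 30.0
```

```bash
python3 - <<'E'
from h import *
v=np.load("v.npy");o=robot.get_obs();print(rel(*pose(v,1.25,25,0),o),o["width"],o["wrist_force"],o["wrist_torque"])
arc(v,1.25,.75,10,25,13)
E
```

```text
[-0.023  0.007 -0.003 -0.    -0.002 -0.001] 0.011213376865204764 [ 0.54456554  2.0111295  -2.08132754] [0.55688303 0.38306019 0.26862452]
[0.01, -0.09, 0.03, 0.0, 0.01, 0.0]
[0.03, -0.17, 0.06, 0.0, 0.03, -0.0]
[0.05, -0.26, 0.1, 0.0, 0.04, -0.0]
[0.07, -0.34, 0.14, 0.0, 0.05, -0.0]
[0.09, -0.42, 0.18, 0.0, 0.07, -0.0]
[0.11, -0.5, 0.23, 0.0, 0.08, 0.0]
[0.13, -0.57, 0.28, 0.0, 0.09, -0.0]
[0.16, -0.64, 0.33, 0.0, 0.11, 0.0]
[0.19, -0.71, 0.39, 0.0, 0.12, -0.0]
[0.22, -0.78, 0.45, 0.0, 0.13, -0.0]
```

Request:
{"api": "servo_tool", "payload": {"plan": [[0.01,-0.09,0.03,0,0.01,0,5],[0.03,-0.17,0.06,0,0.03,0,5],[0.05,-0.26,0.1,0,0.04,0,5],[0.07,-0.34,0.14,0,0.05,0,5],[0.09,-0.42,0.18,0,0.07,0,5],[0.11,-0.5,0.23,0,0.08,0,5],[0.13,-0.57,0.28,0,0.09,0,5],[0.16,-0.64,0.33,0,0.11,0,5],[0.19,-0.71,0.39,0,0.12,0,5],[0.22,-0.78,0.45,0,0.13,0,5]]}}

```text
time: 5.92
tool_pos: [0.4793, 0.1263, 0.2079]
ee_rot: [3.141, 0.227, -2.832]
wrist_force: [-0.3, 1.2, 0.2]
width: 0.0109
finger_force: 30.0
```

```bash
python3 - <<'E'
from h import *
v=np.load("v.npy");o=robot.get_obs();print(rel(*pose(v,.75,13,0),o),o["width"],o["wrist_force"],o["wrist_torque"])
im=robot.snapshot("scene")[160:360,190:430];cv2.imwrite("pics/s2.png",cv2.resize(im[:,:,::-1],(720,600)))
arc(v,.75,.3,10,13,1)
E
```

```text
[-0.029  0.    -0.01   0.     0.    -0.001] 0.010921269739535226 [-0.28609412  1.22362661  0.1536626 ] [0.41139219 0.2176375  0.04558521]
[0.01, -0.06, 0.06, 0.0, 0.01, 0.0]
[0.03, -0.11, 0.12, -0.0, 0.03, -0.0]
[0.05, -0.16, 0.19, 0.0, 0.04, 0.0]
[0.06, -0.21, 0.26, 0.0, 0.05, 0.0]
[0.08, -0.25, 0.33, 0.0, 0.07, 0.0]
[0.09, -0.29, 0.4, -0.0, 0.08, -0.0]
[0.11, -0.33, 0.47, 0.0, 0.09, 0.0]
[0.13, -0.36, 0.55, 0.0, 0.11, -0.0]
[0.15, -0.39, 0.63, -0.0, 0.12, 0.0]
[0.17, -0.42, 0.7, 0.0, 0.13, 0.0]
```

View pics/s2.png

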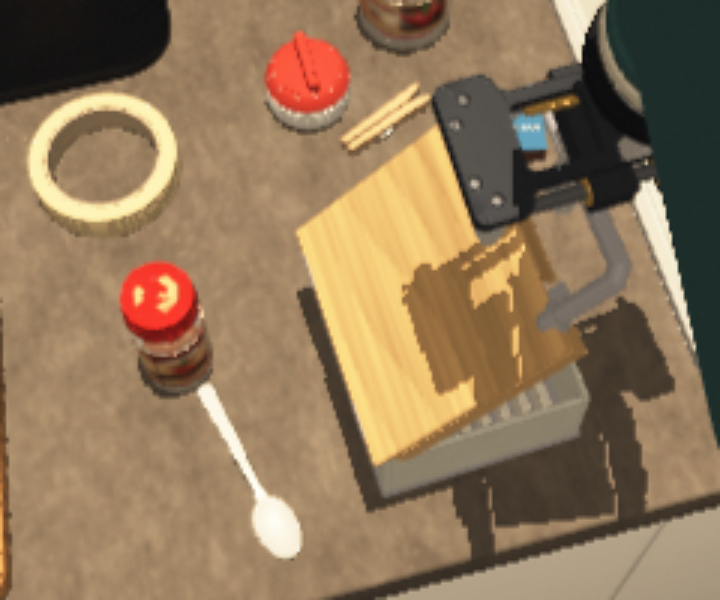

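The lid is about 43° open with the gripper on the handle bar (around 560,180 in the crop), all else in place. Going on down.

Request:
{"api": "servo_tool", "payload": {"plan": [[0.01,-0.06,0.06,0,0.01,0,5],[0.03,-0.11,0.12,0,0.03,0,5],[0.05,-0.16,0.19,0,0.04,0,5],[0.06,-0.21,0.26,0,0.05,0,5],[0.08,-0.25,0.33,0,0.07,0,5],[0.09,-0.29,0.4,0,0.08,0,5],[0.11,-0.33,0.47,0,0.09,0,5],[0.13,-0.36,0.55,0,0.11,0,5],[0.15,-0.39,0.63,0,0.12,0,5],[0.17,-0.42,0.7,0,0.13,0,5]]}}

```text
time: 6.8
tool_pos: [0.4913, 0.0869, 0.1355]
ee_rot: [3.14, 0.024, -2.832]
wrist_force: [-1.1, 5.7, -1.3]
width: 0.0111
finger_force: 30.0
```

```bash
python3 - <<'E'
from h import *
v=np.load("v.npy");o=robot.get_obs();print(rel(*pose(v,.3,1,0),o),o["width"],o["wrist_force"],o["wrist_torque"])
arc(v,.3,-.04,12,1,0)
E
```

```text
[-0.028 -0.007 -0.017  0.001  0.004 -0.001] 0.011067438465065905 [-1.11175731  5.67296666 -1.26830943] [0.99203813 0.29330756 0.08903557]
[0.0, -0.01, 0.05, 0.0, 0.0, 0.0]
[0.0, -0.03, 0.1, 0.0, 0.0, 0.0]
[0.0, -0.04, 0.15, 0.0, 0.0, 0.0]
[0.0, -0.05, 0.21, 0.0, 0.0, -0.0]
[0.0, -0.06, 0.26, -0.0, 0.0, 0.0]
[0.01, -0.07, 0.31, 0.0, 0.01, 0.0]
[0.01, -0.07, 0.36, 0.0, 0.01, 0.0]
[0.01, -0.08, 0.42, 0.0, 0.01, 0.0]
[0.01, -0.08, 0.47, 0.0, 0.01, -0.0]
[0.01, -0.08, 0.52, 0.0, 0.01, 0.0]
[0.01, -0.08, 0.57, 0.0, 0.01, -0.0]
[0.01, -0.08, 0.63, 0.0, 0.01, 0.0]
```

Request:
{"api": "servo_tool", "payload": {"plan": [[0,0,0.05,0,0,0,5],[0,-0.01,0.1,0,0,0,5],[0,-0.02,0.15,0,0,0,5],[0,-0.03,0.21,0,0,0,5],[0,-0.04,0.26,0,0,0,5],[0,-0.05,0.31,0,0,0,5],[0.01,-0.05,0.36,0,0.01,0,5],[0.01,-0.06,0.42,0,0.01,0,5],[0.01,-0.06,0.46,0,0.01,0,5],[0.01,-0.06,0.5,0,0.01,0,5],[0.01,-0.06,0.5,0,0.01,0,5]]}}

```text
time: 7.72
tool_pos: [0.4937, 0.0798, 0.0857]
ee_rot: [-3.139, 0.009, -2.832]
wrist_force: [-0.6, -5.3, -2.1]
width: 0.0111
finger_force: 30.0
```

Request:
{"api": "servo_tool", "payload": {"plan": [[0,0,0.02,0,0,0,5],[0,0,0.04,0,0,0,5],[0,0,0.05,0,0,0,5],[0,0,0.05,0,0,0,5]]}}

```text
time: 8.05
tool_pos: [0.4938, 0.0798, 0.0818]
ee_rot: [-3.139, 0.009, -2.832]
wrist_force: [-2.0, -6.2, 2.2]
width: 0.0113
finger_force: 30.0
```

Request:
{"api": "servo_tool", "payload": {"plan": [[0,-0.01,0.01,0,0,0,5],[0,-0.01,0.02,0,0,0,5],[0,-0.01,0.03,0,0,0,5],[0,-0.01,0.03,0,0,0,5]]}}

```text
time: 8.38
tool_pos: [0.494, 0.0798, 0.0814]
ee_rot: [-3.141, 0.01, -2.832]
wrist_force: [-8.2, -3.7, 12.8]
width: 0.0111
finger_force: 30.0
```

Request:
{"api": "servo_tool", "payload": {"plan": [[0,0,0.02,0,0,0,5],[0,0,0.02,0,0,0,5],[0,0,0.02,0,0,0,5]]}}

```text
time: 8.63
tool_pos: [0.4941, 0.0799, 0.0812]
ee_rot: [-3.141, 0.011, -2.832]
wrist_force: [-11.8, -4.5, 20.6]
width: 0.0113
finger_force: 30.0
```

```bash
python3 - <<'E'
from h import *
v=np.load("v.npy");o=robot.get_obs();print(rel(*pose(v,0,0,0),o),o["wrist_force"])
im=robot.snapshot("scene")[160:360,190:430];cv2.imwrite("pics/s3.png",cv2.resize(im[:,:,::-1],(720,600)))
arc(v,0,.4,10,0,5); print(); arc(v,.4,.8,10,5,13)
E
```

```text
[-0.023 -0.014 -0.008 -0.001  0.007 -0.001] [-11.84227403  -4.50348067  20.60006992]
[-0.0, 0.0, -0.07, -0.0, -0.01, 0.0]
[-0.0, 0.01, -0.15, -0.0, -0.01, 0.0]
[-0.0, 0.01, -0.22, -0.0, -0.02, 0.0]
[-0.0, 0.02, -0.3, -0.0, -0.02, 0.0]
[-0.0, 0.04, -0.37, -0.0, -0.03, 0.0]
[-0.0, 0.05, -0.44, -0.0, -0.03, -0.0]
[-0.0, 0.07, -0.52, 0.0, -0.04, 0.0]
[-0.0, 0.09, -0.59, -0.0, -0.04, 0.0]
[-0.0, 0.12, -0.66, 0.0, -0.05, -0.0]
[-0.0, 0.15, -0.73, -0.0, -0.06, 0.0]

[-0.01, 0.03, -0.07, 0.0, -0.01, -0.0]
[-0.01, 0.06, -0.13, 0.0, -0.02, -0.0]
[-0.02, 0.1, -0.2, 0.0, -0.03, -0.0]
[-0.02, 0.14, -0.26, -0.0, -0.04, -0.0]
[-0.03, 0.18, -0.33, 0.0, -0.04, -0.0]
[-0.04, 0.22, -0.39, -0.0, -0.05, -0.0]
[-0.04, 0.27, -0.45, -0.0, -0.06, -0.0]
[-0.05, 0.32, -0.5, 0.0, -0.07, -0.0]
[-0.05, 0.37, -0.56, -0.0, -0.08, -0.0]
[-0.06, 0.42, -0.61, -0.0, -0.09, -0.0]
```

View pics/s3.png

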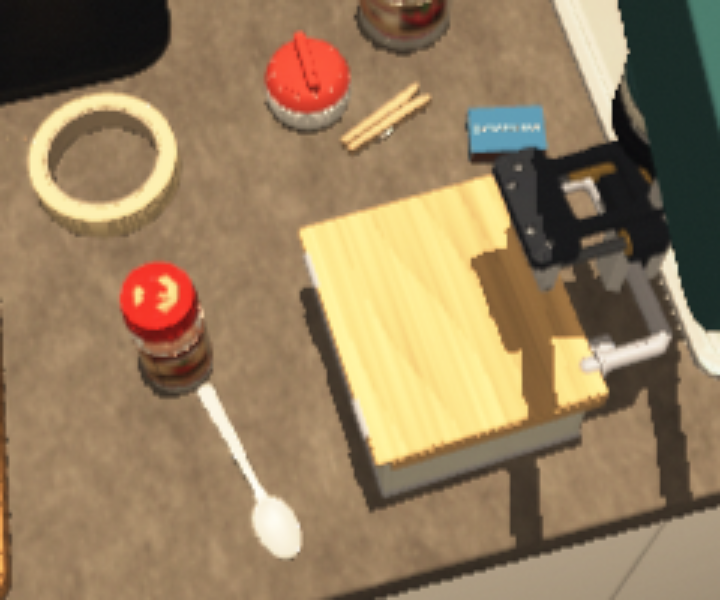

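The lid is flat on the box, flush with the walls, bystanders unmoved. Now raise the outer lid alone.

Request:
{"api": "servo_tool", "payload": {"plan": [[0,0,-0.04,0,0,0,5],[0,0,-0.1,0,-0.01,0,5],[0,0.01,-0.18,0,-0.01,0,5],[0,0.01,-0.26,0,-0.02,0,5],[0,0.02,-0.34,0,-0.02,0,5],[0,0.03,-0.42,0,-0.03,0,5],[0,0.05,-0.49,0,-0.03,0,5],[0,0.07,-0.57,0,-0.04,0,5],[0,0.09,-0.64,0,-0.04,0,5],[0,0.12,-0.71,0,-0.05,0,5],[0,0.15,-0.78,0,-0.06,0,5]]}}

```text
time: 9.6
tool_pos: [0.4894, 0.0939, 0.1561]
ee_rot: [-3.14, 0.107, -2.832]
wrist_force: [2.9, -4.7, 0.2]
width: 0.0112
finger_force: 30.0
```

```bash
python3 - <<'E'
from h import *
v=np.load("v.npy");o=robot.get_obs();print(rel(*pose(v,.4,5,0),o),rel(*pose(v,.8,13,0),o),o["wrist_force"])
E
```

```text
[-0.025 -0.014  0.015 -0.001  0.013 -0.001] [-0.093  0.404 -0.595 -0.001 -0.076 -0.001] [ 2.92965062 -4.66828265  0.2215565 ]
```

Request:
{"api": "servo_tool", "payload": {"plan": [[-0.01,0.02,-0.07,0,-0.01,0,5],[-0.01,0.05,-0.13,0,-0.02,0,5],[-0.02,0.09,-0.2,0,-0.03,0,5],[-0.02,0.13,-0.26,0,-0.04,0,5],[-0.03,0.17,-0.32,0,-0.04,0,5],[-0.04,0.21,-0.38,0,-0.05,0,5],[-0.04,0.25,-0.43,0,-0.06,0,5],[-0.05,0.3,-0.48,0,-0.06,0,5],[-0.05,0.35,-0.54,0,-0.07,0,5],[-0.05,0.39,-0.59,0,-0.07,0,5],[-0.05,0.39,-0.59,0,-0.07,0,5],[-0.05,0.39,-0.59,0,-0.07,0,5]]}}

```text
time: 10.6
tool_pos: [0.4764, 0.1319, 0.2154]
ee_rot: [3.141, 0.219, -2.831]
wrist_force: [6.0, -0.6, 1.2]
width: 0.0112
finger_force: 30.0
```

```bash
python3 - <<'E'
from h import *
v=np.load("v.npy");o=robot.get_obs();print(rel(*pose(v,.785,13,0),o),o["wrist_force"],o["width"])
im=robot.snapshot("scene")[160:360,190:430];w=robot.snapshot("wrist")
a=cv2.resize(im,(400,333));b=cv2.resize(w,(400,300));m=np.vstack([b,np.zeros((33,400,3),np.uint8)])
cv2.imwrite("pics/s4.png",np.hstack([a,m])[:,:,::-1])
E
```

```text
[-0.033 -0.017  0.02   0.    -0.005 -0.   ] [ 6.02635019 -0.57341798  1.17341422] 0.011168751536603112
```

View pics/s4.png

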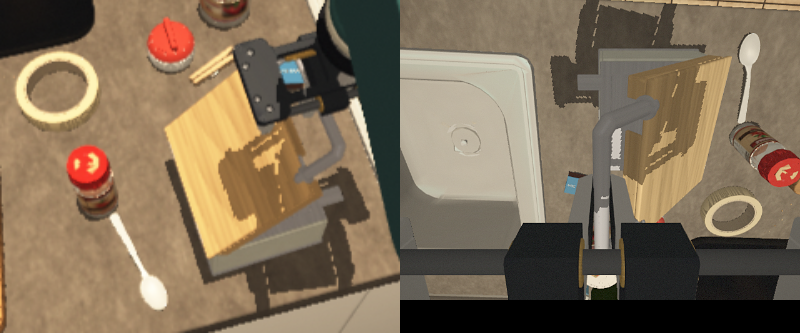

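The outer lid is held at about 45°. The inner lid lies shut on the rim, with its tab showing at (330,195) left and (588,82) right. Nothing around it has moved.

```bash
python3 -c "
from bench import robot
print(robot.close_job())"
```

```text
the job is handed in; nothing more can be done
None
```

I brought both lids down together until fully shut, then raised the outer lid alone to about 45°. The gripper still holds it there, the inner lid is shut, the items around look unmoved in the last picture, and the job is handed in.

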